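# Plug the relay into the control module and hold the module up level

### The arm

A 7-joint arm with a two-finger parallel gripper is mounted at the origin on a cart in front of the work surface, level with it; the furniture and walls round the work are solid. World frame = base frame: x ahead of the robot, y to its left, z up, the work surface at z = 0. Lengths are in m, angles in rad, forces in N, time in s.
With the tool pointing down it reaches from about 0.4 to 0.85 m from the base axis. Payload 10.4 kg.
Tool frame: the origin (TCP) lies midway between the tips of the shut fingers; the grasp point (between the pads) lies 19 mm behind it; z points along the fingers, x is the direction in which the jaws open and shut, and the axes are right-handed (so a half turn about z gives the same grasp; the last joint's range is limited). The gripper opens to 85 mm and grips with 20 to 120 N. Pads are 22 mm wide; open, the fingers measure 114 mm over their backs; the gripper's body (76 mm by 85 mm) begins 54 mm behind the grasp point. The pads swing forward as they close: fully open they stand 13 mm farther back than shut.
Start: joints at [-1.243, 0.332, -0.065, 1.46, 0.022, 1.35, -0.088], TCP at [0.215, 0.587, 0.231] pointing down, gripper open.
Joint ranges: [-2.6, 2.6], [-0.5, 2.12], [-1.47, 1.34], [0.16, 2.42], [-1.27, 4.41], [0.06, 2.06], [-2.6, 2.6]. Speed limits (rad/s): [2.22, 2.22, 2.79, 2.79, 3.14, 3.14, 3.14].

### API

Orientations are given as a unit quaternion [x, y, z, w].
In Python, from workcell import monitor, eyes, ticket, models gives the robot as it stands.
- The arm moves only by the tool servo_tool, never from a script. Its argument "motion" is a list of rows, each a list of 7 numbers: the opening, from 0 (shut) to 1 (fully open), then the shift along the tool's x, y, z in m, then the turn, a rotation vector about the tool's x, y, z in degrees. In form: [[fingers, tx, ty, tz, rx, ry, rz], ...]. A call has 1 to 20 rows; each row is the pose to reach, as a shift and turn from the pose commanded when the call began, along the tool's axes at that moment; what a row does not reach only later rows make up. A row lasts 1/8 s, in which the tool goes at most 62.5 mm and 10.7 degrees, less where a joint would pass 70% of its speed; a pose out of reach is approached as far as the arm can. A call with a gripper value outside its range is refused whole. The fingers move at their own pace and stop on an object; "grip_force" is the grip in N (left out, the last holds). Time passes only in rows, so rows that repeat a pose let the fingers close. It gives the time, the measured TCP pose, the force and the opening at its end, in the units of the state.
- monitor.get_obs(): the state, without advancing time (a new reading comes with each control period).
- eyes.camera(name): name is "side" or "top"; returns (picture, depth): 420x560x3 uint8, blue, green, red; 420x560 float32, m along the optical axis (not along the pixel's ray), 0 where there is no reading.
- eyes.camera_info(name): a dict with "intrinsics" (3x3 intrinsics, pixels), "k1" (the pictures are not rectified: a ray, as slopes to the right and down, at radius r is drawn at 1 + k1 r^2 times it, then the intrinsics apply), "extrinsics" (4x4, takes a point from world to camera coordinates). Camera axes: x right, y down, z forward; pixel columns grow to the right and rows downward; lengths in m; the calibration is good to about 2 mm. A picture is of the moment at which its call begins. camera_info takes no time and is no camera call.
- ticket.hand_in(): hands the job in, once; it reports no verdict.
Trained networks look in the newest picture that a camera, given by its name, has taken for a name from the list of things; names that differ only in an ending like _2 or _b are one class to them, and where a whole thing is asked for, a point or a joint stands for the part that bears it (a point fixed in the world has none). Each returns a list of dicts, best first, with "confidence" (0 to 1); they miss things now and then, are a little off and sometimes report something else, mostly with a low value. They report only what shows in the picture. A call takes as long as a camera call. They do not tell look-alikes from the thing itself.
- models.boxes_of(camera, thing): "point" ([x, y, z] in m, in the coordinates of the camera as it stood for that picture, good to about 4 mm: the middle of the surface that is visible of it).
The state is a dict: "clock": time; "joint_pos": joint angles; "joint_velocities": joint speeds; "tau": joint torques, N m; "position": TCP position; "ee_rot": TCP orientation; "ft_force": force on the tool from outside, world axes, zero at the start; "torque": the same for the moment, N m; "grip_width": opening from 0.0 (shut) to 1.0 (fully open).
Only numpy, scipy, OpenCV 4.12 (cv2) and the standard library are available. Lean on these libraries where they do the work, as an engineer would, in place of code of your own. Each camera call takes 0.05 s, during which the arm holds its last target. There are 200 camera calls.

### The job

Plug the blue relay into the black socket of the control module, all the way home, while the module sits in its aluminium nest. Then let go of the relay, take the module by its black bridge handle, lift it straight up without tipping it until its underside is about 12 cm above the nest, and finish there still holding it, level and steady, with the relay still fully plugged in. Leave the other things on the table undisturbed.

Things in the scene. Friction and masses are not known exactly. Their poses are not given: they have to be found in the camera images.
- control_module: Control module, loose, about 0.6 kg with all its parts: grey plate 176 (x) x 90 (y) x 8 mm, origin at the centre of its underside, z up. On the plate: the black relay socket, centred at x = -58 mm (the end nearer the robot), a fixed solenoid valve 58 mm high centred at x = +58 mm, and across the middle a black bridge handle on two steel posts (see handle). It stands in the nest, so its origin is 8 mm above the table; its weight balances near the handle.
- handle (a point): Centre of the module's handle bar, 95 mm above the plate's underside, axes as the module's. The bar is 14 mm thick (x), 18 mm high (z) and 90 mm long (y); its posts are 10 mm thick, at y = +37 and -37 mm. Grip it in the middle, fingers closing along x; nothing lies under the bar between the posts down to the plate. The seated relay reaches 27 mm lower than the bar's centre.
- socket_mouth (a point): Centre of the mouth of the socket hole, on the socket's top face, 28 mm above the module's underside; axes as the module's. The socket is a black block 44 x 44 x 20 mm; its hole is 26 (x) x 20 (y) mm and 17 mm deep below the mouth, opens upward, and its top 5 mm widen by 3.5 mm a side to a grey sloping lead-in (33 x 27 mm at the mouth). Grey terminal strips on its two y sides, 11 mm wide, end 10 mm below the mouth. The plug goes in freely, without a latch.
- relay: Relay, loose, 50 g, standing upright on the table on its plug; origin at the centre of the plug's underside, z up. Black block plug 24 (x) x 18 (y) x 14 mm below, its lowest 4 mm 1 mm narrower on each side; above it a blue case 30 x 30 mm, 40 mm high, white top; 54 mm high in all. It fits the socket either way round with its x along the socket's x. Fully home, the case rests on the socket's top face and the origin lies 14 mm below the mouth.
- nest: Assembly nest fixed to the table: aluminium slab 190 (x) x 104 (y) x 8 mm with dark corner stops 7 mm high round the module's corners, 2 mm clearance. Origin at the centre of its underside on the table; the module stands on it with the same axes. To the right of it (from about y = -0.33 m) an open orange bin about 170 mm high stands on the table; pass over it well above.
- threadlock_bottle: Bystander: red bottle 24x36x92 mm, origin under its centre.
- bellows_cup: Bystander: orange-red rubber suction cup, 62 mm across, 48 mm high, origin under its centre.
- spanner: Bystander: steel combination spanner lying flat, 27x186x8 mm, long axis y, origin under its centre.
- thread_tape: Bystander: small blue and white reel, 54 mm across, 16 mm high, origin under its centre.
- parts_dish: Bystander: steel dish, 111 mm across, 24 mm high, origin under its centre.
Mind the look-alikes: they are no part of the job. There is more than one size of the control_module; the one meant has the size given above.

How it is judged:
By the outcome, as a careful person would: the job done as asked, in the order asked, and still so for the second after the job is handed in, while the arm keeps its last pose, push and grip.
It also fails if it takes over 72 s, if anything falls off the work surface, if the arm or the gripper's body presses on something with over 40 N, if the wrist force passes 120 N, or if a joint passes its speed limit or range.

## Working session

There is one attempt and no reset: what is moved stays moved. The work goes in short steps, Python scripts to look and compute and a tool call to move; the robot and the scene stay as the last step left them, time stands still between calls to the robot, and variables do not carry over. Pictures are saved under pics/ and viewed, about 8 in all and at most 12, crops included, and the job is handed in when it is done.

Besides the shell and the picture viewer there is one more tool, called after ">>>" as name([rows], argument=value, ...), one row to a line, values as JSON. servo_tool: Moves the arm, as the interface text tells. Its arguments: {"type":"object","properties":{"motion":{"type":"array"},"grip_force":{"type":"number"}},"required":["motion"]}

```bash
mkdir -p pics; ls; cat > h.py <<'E'
import numpy as np, cv2
from workcell import monitor, eyes, ticket, models
from scipy.spatial.transform import Rotation as R
def info(c):
    i=eyes.camera_info(c); return np.array(i["intrinsics"]),i["k1"],np.array(i["extrinsics"])
def toworld(c,p):
    T=info(c)[2]; return T[:3,:3].T@(np.asarray(p)-T[:3,3])
def cloud(c,d):
    """world xyz of every pixel (nan without depth)"""
    K,k,T=info(c); h,w=d.shape
    uv=np.stack(np.meshgrid(np.arange(w),np.arange(h)),-1).reshape(-1,1,2).astype(float)
    s=cv2.undistortPoints(uv,K,np.array([k,0,0,0.]),None,None,None).reshape(h,w,2) if False else cv2.undistortPoints(uv,K,np.array([k,0,0,0.])).reshape(h,w,2)
    P=np.dstack([s*d[...,None],d]); P[d==0]=np.nan
    return (P-T[:3,3])@T[:3,:3]
def proj(c,X):
    K,k,T=info(c); return cv2.projectPoints(np.atleast_2d(X).astype(float),cv2.Rodrigues(T[:3,:3])[0],T[:3,3],K,np.array([k,0,0,0.]))[0].reshape(-1,2)
E
sed -i 's/s=cv2.*if False else /s=/' h.py
python3 - <<'E'
from h import *
o=monitor.get_obs(); print({k:np.round(v,3) for k,v in o.items()})
for c in("top","side"):
    p,d=eyes.camera(c); cv2.imwrite(f"pics/{c}0.png",p); np.save(f"{c}0.npy",d); print(c,info(c)[1],np.round(info(c)[2],3).tolist())
    for t in("control_module","socket_mouth","handle","relay","nest","threadlock_bottle","bellows_cup","spanner","thread_tape","parts_dish"):
        for r in models.boxes_of(c,t): 
            w=toworld(c,r["point"]); print(c,t,round(r["confidence"],2),np.round(w,3),np.round(proj(c,w)[0]))
E
```

```text
pics
{'clock': np.float64(0.0), 'joint_pos': array([-1.243,  0.333, -0.065,  1.461,  0.022,  1.35 , -0.088]), 'joint_velocities': array([ 0.001, -0.001, -0.001,  0.002, -0.001,  0.   , -0.   ]), 'tau': array([-1.0000e-03, -6.2543e+01,  4.9000e-02, -3.9161e+01,  1.6000e-02,
        1.0000e-02, -0.0000e+00]), 'position': array([0.215, 0.587, 0.231]), 'ee_rot': array([ 0.82 ,  0.573, -0.001,  0.   ]), 'ft_force': array([-0.865, -0.267, -0.072]), 'torque': array([-0.026, -0.016,  0.05 ]), 'grip_width': np.float64(0.997)}
top 0.008330658262516187 [[-0.09, -0.996, 0.003, 0.001], [-0.97, 0.087, -0.227, 0.571], [0.226, -0.023, -0.974, 0.81], [0.0, 0.0, 0.0, 1.0]]
top control_module 0.97 [0.537 0.036 0.011] [240. 226.]
top control_module 0.82 [ 0.524 -0.13   0.014] [310. 225.]
top socket_mouth 0.95 [ 0.471 -0.144  0.036] [320. 246.]
top socket_mouth 0.52 [0.584 0.061 0.021] [227. 207.]
top handle 0.67 [0.532 0.036 0.006] [240. 229.]
top relay 0.8 [0.506 0.185 0.056] [172. 242.]
top relay 0.29 [0.727 0.03  0.004] [237. 152.]
top nest 0.63 [ 0.512 -0.118  0.008] [306. 231.]
top threadlock_bottl
[... 620 characters left out ...]
3.]
side control_module 0.37 [0.374 0.103 0.023] [369. 290.]
side socket_mouth 0.61 [ 0.516 -0.091  0.006] [313. 224.]
side socket_mouth 0.45 [0.58  0.051 0.018] [275. 260.]
side handle 0.88 [0.538 0.048 0.008] [294. 265.]
side handle 0.68 [ 0.522 -0.117  0.013] [312. 214.]
side handle 0.29 [ 0.462 -0.147  0.03 ] [339. 203.]
side relay 0.77 [0.503 0.19  0.048] [301. 307.]
side nest 0.64 [ 0.516 -0.088  0.006] [312. 224.]
side threadlock_bottle 0.95 [0.369 0.238 0.057] [370. 334.]
side bellows_cup 0.76 [0.373 0.101 0.023] [370. 289.]
side spanner 0.7 [ 0.369 -0.139  0.008] [376. 217.]
side thread_tape 0.64 [ 0.377 -0.281  0.017] [376. 178.]
side parts_dish 0.96 [0.724 0.013 0.003] [216. 244.]
```

```bash
python3 - <<'E'
import cv2
a=cv2.imread("pics/top0.png"); b=cv2.imread("pics/side0.png")
cv2.imwrite("pics/t_crop.png",cv2.resize(a[120:330,130:410],None,fx=2.8,fy=2.8,interpolation=cv2.INTER_CUBIC))
cv2.imwrite("pics/s_crop.png",cv2.resize(b[130:360,180:440],None,fx=2.6,fy=2.6,interpolation=cv2.INTER_CUBIC))
E
```

```text
(no output)
```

View pics/t_crop.png

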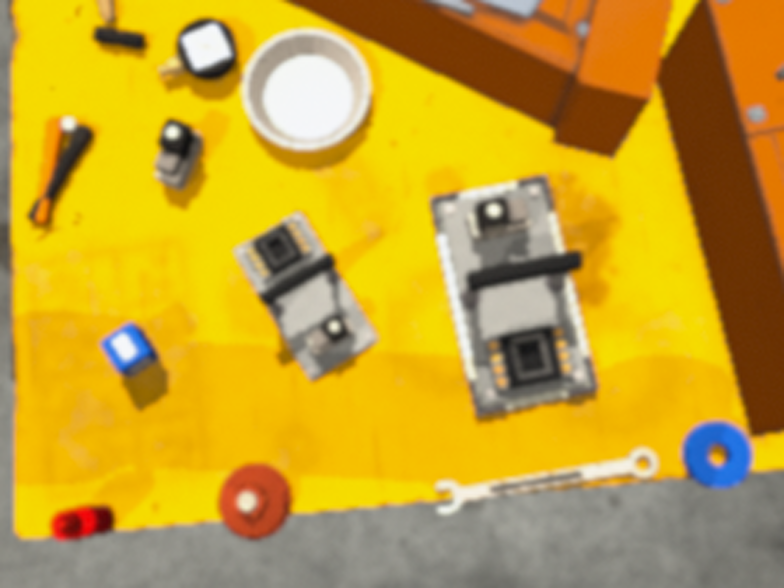

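View pics/s_crop.png

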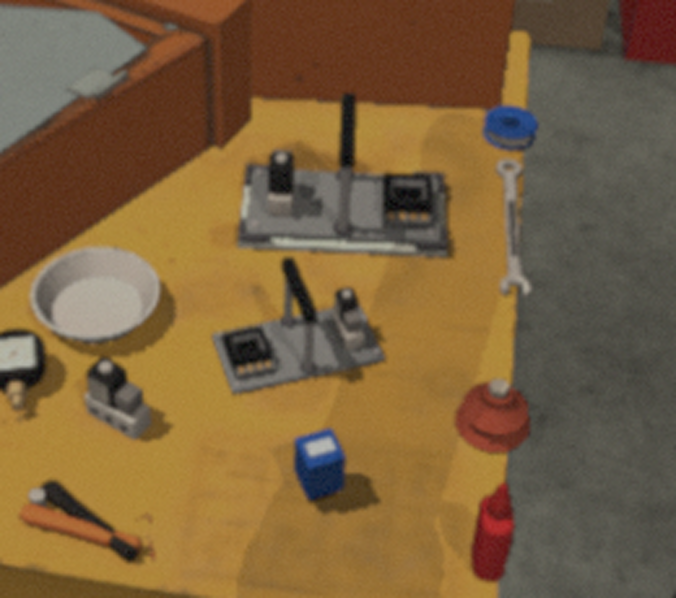

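The top crop (scale 2.8, offset 130,120) shows two modules. The small one is at about (240,226) px, loose on the table. The large one is at about (313,226) px in the aluminium nest, with its socket at (320,246) toward the robot. The large one fits the description (176x90 mm, in the nest). The blue relay with the white top at (176,244) is the only upright blue case. Next I measure both.

```bash
cat >> h.py <<'E'
def rect(P):
    """min-area rectangle of xy points: centre mm, sizes, angle deg"""
    (c,s,a)=cv2.minAreaRect((P[:,:2]*1000).astype(np.float32)); return np.round(c,1),np.round(s,1),round(a,1)
E
python3 - <<'E'
from h import *
for c in("top","side"):
    d=np.load(f"{c}0.npy"); p=cv2.imread(f"pics/{c}0.png"); W=cloud(c,d)
    hsv=cv2.cvtColor(p,cv2.COLOR_BGR2HSV)
    n=lambda x,y,r:np.hypot(W[...,0]-x,W[...,1]-y)<r
    tab=n(.45,.1,.03); print(c,"table z",np.nanmedian(W[tab][:,2]),np.nanstd(W[tab][:,2]))
    r=n(.505,.185,.05)
    top=r&(W[...,2]>.047)&(W[...,2]<.062); print("relay top n",top.sum(),rect(W[top]),"med",np.round(np.median(W[top],0),4))
    body=r&(W[...,2]>.012); print("relay all",rect(W[body]), np.percentile(W[body][:,2],[5,50,95]).round(3))
    m=n(.52,-.125,.14)
    bar=m&(W[...,2]>.095)&(W[...,2]<.125)&n(.52,-.125,.075); print("bar",bar.sum(),rect(W[bar]),np.median(W[bar],0).round(4))
    so=n(.468,-.145,.045)&(W[...,2]>.03)&(W[...,2]<.045); print("sock",so.sum(),rect(W[so]),np.median(W[so],0).round(4))
    pl=m&(W[...,2]>.011)&(W[...,2]<.024); print("plate",pl.sum(),rect(W[pl]),np.median(W[pl],0).round(4))
    va=n(.58,-.11,.06)&(W[...,2]>.05)&(W[...,2]<.085); print("valve",va.sum(),rect(W[va]),np.median(W[va],0).round(4))
E
```

```text
top table z 0.00021713081265625997 0.0016836796457770091
relay top n 191 (array([503.2, 181.8]), array([29.6, 30. ]), 30.1) med [0.5029 0.1811 0.0545]
relay all (array([502.8, 181.4]), array([30.5, 30.2]), 28.9) [0.023 0.054 0.057]
bar 311 (array([ 527.4, -135.3]), array([14.7, 89.9]), 6.4) [ 0.5258 -0.1354  0.1115]
sock 285 (array([ 469.6, -139.7]), array([44.1, 60.4]), 6.3) [ 0.4699 -0.142   0.0357]
plate 2003 (array([522. , -86.9]), array([189.9, 201.4]), 6.5) [ 0.5206 -0.1345  0.0164]
valve 186 (array([ 568.5, -111.5]), array([38.1, 87.4]), 44.7) [ 0.583  -0.1256  0.0687]
side table z 0.00048323916878019164 0.0014834759908903853
relay top n 238 (array([500.6, 182.5]), array([30.8, 33.4]), 30.4) med [0.5003 0.1848 0.0543]
relay all (array([500.6, 182.5]), array([30.8, 33.4]), 30.4) [0.019 0.05  0.056]
bar 171 (array([ 524.9, -132.1]), array([13.5, 88.3]), 7.6) [ 0.5232 -0.1226  0.1111]
sock 204 (array([ 465.8, -142. ]), array([42.8, 50. ]), 6.2) [ 0.4659 -0.1432  0.0347]
plate 1462 (array([518.4, -88.3]), array([189.7, 205.2]), 6.8) [ 0.5336 -0.1178  0.0157]
valve 145 (array([ 565.3, -111. ]), array([39.4, 87.5]), 48.4) [ 0.5799 -0.1106  0.0675]
```

```bash
python3 - <<'E'
from h import *
b=cv2.imread("pics/side0.png");a=cv2.imread("pics/top0.png")
f=lambda i:cv2.resize(i,None,fx=9,fy=9,interpolation=cv2.INTER_CUBIC)
cv2.imwrite("pics/relay.png",np.hstack([f(b[285:335,282:326]),f(a[220:270,150:194])]))
for c in("top","side"):
    T=info(c)[2]; print(c,"cam pos",(-T[:3,:3].T@T[:3,3]).round(3))
cen=np.array([.5018,.1822])
d=np.load("side0.npy");W=cloud("side",d)-np.array([-.0012,.0003,0])
for ang in(30.4,120.4):
    u=np.array([np.cos(np.radians(ang)),np.sin(np.radians(ang))]);v=np.array([-u[1],u[0]])
    q=W[...,:2]-cen; s=q@u; t=q@v
    for z0 in range(0,40,4):
        m=(abs(t)<.008)&(abs(s)<.024)&(W[...,2]>z0/1e3)&(W[...,2]<(z0+4)/1e3)
        print(ang,z0,m.sum(),np.round(np.sort(s[m])*1e3,1)[:8],np.round(np.sort(s[m])*1e3,1)[-8:])
E
```

```text
top cam pos [ 0.371 -0.03   0.918]
side cam pos [0.433 0.799 0.836]
30.4 0 36 [-21.9 -21.  -18.7 -14.6  -7.6  -5.4  -3.5  -1.7] [18.9 19.3 20.1 20.4 20.8 21.9 23.3 23.9]
30.4 4 0 [] []
30.4 8 0 [] []
30.4 12 0 [] []
30.4 16 2 [14.2 14.4] [14.2 14.4]
30.4 20 5 [14.  14.1 14.6 14.9 15.4] [14.  14.1 14.6 14.9 15.4]
30.4 24 4 [14.3 14.3 14.7 14.8] [14.3 14.3 14.7 14.8]
30.4 28 5 [13.8 14.2 14.2 14.7 14.8] [13.8 14.2 14.2 14.7 14.8]
30.4 32 1 [14.5] [14.5]
30.4 36 4 [14.3 14.3 14.7 14.8] [14.3 14.3 14.7 14.8]
120.4 0 24 [6.3 7.  7.5 7.5 7.5 7.6 7.8 7.8] [13.8 16.  16.4 17.4 17.9 20.9 21.6 23.2]
120.4 4 1 [9.3] [9.3]
120.4 8 0 [] []
120.4 12 4 [12.9 13.3 13.5 14.3] [12.9 13.3 13.5 14.3]
120.4 16 6 [14.1 14.4 14.5 14.7 14.7 15.6] [14.1 14.4 14.5 14.7 14.7 15.6]
120.4 20 12 [12.4 12.8 13.5 13.6 14.1 14.4 14.5 15.3] [14.1 14.4 14.5 15.3 15.7 16.1 16.2 16.4]
120.4 24 9 [11.9 13.3 13.8 14.1 14.1 14.2 15.4 15.4] [13.3 13.8 14.1 14.1 14.2 15.4 15.4 15.9]
120.4 28 10 [11.7 13.2 13.4 14.  14.1 14.3 14.6 15. ] [13.4 14.  14.1 14.3 14.6 15.  15.2 16. ]
120.4 32 8 [12.5 13.2 14.2 14.6 14.6 14.7 15.1 15.7] [12.5 13.2 14.2 14.6 14.6 14.7 15.1 15.7]
120.4 36 11 [12.8 13.4 13.4 14.1 14.2 14.2 14.6 14.6] [14.1 14.2 14.2 14.6 14.6 14.6 15.1 15.3]
```

View pics/relay.png

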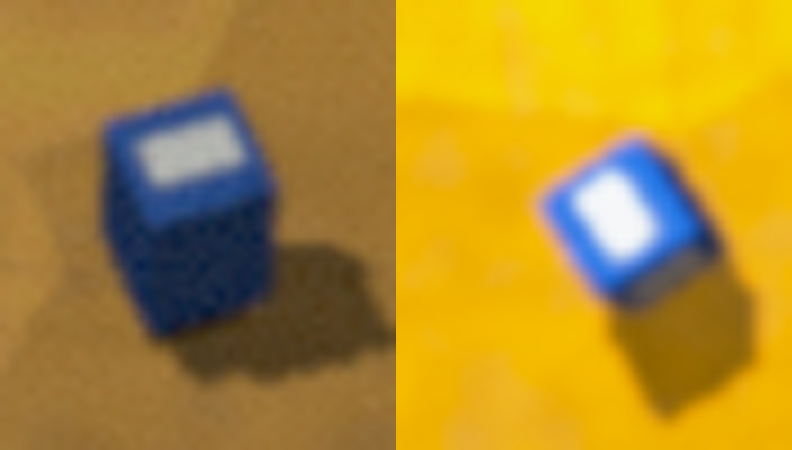

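The relay sits at (0.502, 0.182) m with a 30° yaw. The recessed plug face (about 8 mm on the 120° side) and the label both put its x axis at 30°. I'll grip along its y axis (120°), so the jaws end up along the module's y at the socket, clear of the handle.

```bash
cat >> h.py <<'E'
def go(xyz,yaw,o=None):
    """shift (tool axes) and turn (deg) from the present pose to TCP xyz, pointing down, tool x at yaw deg"""
    o=o or monitor.get_obs(); Rc=R.from_quat(o["ee_rot"])
    c,s=np.cos(np.radians(yaw)),np.sin(np.radians(yaw))
    Rt=R.from_matrix(np.array([[c,s,0],[s,-c,0],[0,0,-1]]))
    print("shift",np.round(Rc.inv().apply(np.array(xyz)-o["position"]),4),"turn",np.round((Rc.inv()*Rt).as_rotvec(degrees=True),2))
def st():
    o=monitor.get_obs(); x=R.from_quat(o["ee_rot"]).as_matrix()
    print("t",round(float(o["clock"]),2),"pos",np.round(o["position"],4),"xyaw",round(float(np.degrees(np.arctan2(x[1,0],x[0,0]))),2),"tilt",np.round(x[:2,2],4),"F",np.round(o["ft_force"],1),"M",np.round(o["torque"],2),"w",round(float(o["grip_width"]),3),"q",np.round(o["joint_pos"],2))
E
python3 -c "
from h import *
st(); go([.5018,.1822,.13],120.4)"
```

```text
t 1.1 pos [0.2148 0.587  0.2313] xyaw 69.9 tilt [0.     0.0001] F [0.1 0.8 1.1] M [ 0.02 -0.01  0.03] w 0.999 q [-1.24  0.33 -0.06  1.46  0.02  1.35 -0.09]
shift [-0.2815  0.4086  0.1013] turn [ 0.00e+00 -1.00e-02 -5.05e+01]
```

>>> servo_tool([
  [1,-0.14,0.204,0,0,0,-25],
  [1,-0.2815,0.4086,0.02,0,0,-50.5],
  [1,-0.2815,0.4086,0.02,0,0,-50.5],
  [1,-0.2815,0.4086,0.02,0,0,-50.5],
  [1,-0.2815,0.4086,0.02,0,0,-50.5],
  [1,-0.2815,0.4086,0.02,0,0,-50.5],
  [1,-0.2815,0.4086,0.02,0,0,-50.5],
  [1,-0.2815,0.4086,0.02,0,0,-50.5],
  [1,-0.2815,0.4086,0.02,0,0,-50.5],
  [1,-0.2815,0.4086,0.02,0,0,-50.5],
  [1,-0.2815,0.4086,0.02,0,0,-50.5],
  [1,-0.2815,0.4086,0.101,0,0,-50.5],
  [1,-0.2815,0.4086,0.101,0,0,-50.5],
  [1,-0.2815,0.4086,0.101,0,0,-50.5],
  [1,-0.2815,0.4086,0.101,0,0,-50.5],
], grip_force=40)

```text
clock: 2.98
position: [0.5021, 0.1834, 0.1316]
ee_rot: [0.496, 0.868, 0.001, 0.0]
ft_force: [-0.1, 0.3, -0.2]
grip_width: 0.999
```

```bash
python3 -c "
from h import *
st(); go([.5018,.1822,.017],120.4)"
```

```text
t 2.98 pos [0.5021 0.1834 0.1316] xyaw 120.48 tilt [0.0015 0.0011] F [-0.1  0.3 -0.2] M [ 0.01  0.05 -0.02] w 0.999 q [-0.6   0.21  0.19  1.84 -0.04  1.1   1.7 ]
shift [-0.0009 -0.0011  0.1146] turn [ 0.11 -0.01  0.08]
```

>>> servo_tool([
  [1,0,0,0.05,0,0,0],
  [1,0,0,0.085,0,0,0],
  [1,0,0,0.105,0,0,0],
  [1,0,0,0.113,0,0,0],
  [1,0,0,0.113,0,0,0],
  [1,0,0,0.113,0,0,0],
  [0,0,0,0.113,0,0,0],
  [0,0,0,0.113,0,0,0],
  [0,0,0,0.113,0,0,0],
  [0,0,0,0.113,0,0,0],
  [0,0,0,0.113,0,0,0],
  [0,0,0,0.113,0,0,0],
  [0,0,0,0.113,0,0,0],
  [0,0,0,0.113,0,0,0],
], grip_force=40)

```text
clock: 4.72
position: [0.5019, 0.1823, 0.0176]
ee_rot: [0.497, 0.868, 0.0, 0.0]
ft_force: [-1.1, -0.2, 6.4]
grip_width: 0.349
```

```bash
python3 -c "
from h import *
st(); go([.468,-.1405,.20],96.6)"
```

```text
t 4.72 pos [0.5019 0.1823 0.0176] xyaw 120.4 tilt [0.0004 0.0003] F [-1.1 -0.2  6.4] M [-0.03  0.2   0.02] w 0.349 q [-0.59  0.36  0.18  1.92 -0.08  0.86  1.73]
shift [-0.2612 -0.1926 -0.1826] turn [ 3.00e-02 -1.00e-02  2.38e+01]
```

>>> servo_tool([
  [0,0,0,-0.03,0,0,0],
  [0,0,0,-0.08,0,0,0],
  [0,0,0,-0.13,0,0,0],
  [0,0,0,-0.1826,0,0,0],
  [0,-0.05,-0.037,-0.1826,0,0,4],
  [0,-0.1,-0.073,-0.1826,0,0,9],
  [0,-0.14,-0.103,-0.1826,0,0,13],
  [0,-0.18,-0.133,-0.1826,0,0,17],
  [0,-0.22,-0.162,-0.1826,0,0,20],
  [0,-0.25,-0.184,-0.1826,0,0,23],
  [0,-0.2612,-0.1926,-0.1826,0,0,23.8],
  [0,-0.2612,-0.1926,-0.1826,0,0,23.8],
  [0,-0.2612,-0.1926,-0.1826,0,0,23.8],
  [0,-0.2612,-0.1926,-0.1826,0,0,23.8],
  [0,-0.2612,-0.1926,-0.1826,0,0,23.8],
])

```text
clock: 6.6
position: [0.468, -0.1398, 0.1999]
ee_rot: [0.665, 0.747, 0.0, -0.0]
ft_force: [0.6, -0.0, -1.1]
grip_width: 0.349
```

```bash
python3 - <<'E'
from h import *
st(); o=monitor.get_obs()
P=[]
for c in("top","side"):
    p,d=eyes.camera(c); cv2.imwrite(f"pics/{c}1.png",p); np.save(f"{c}1.npy",d); 
    u,v=proj(c,o["position"])[0].astype(int); P.append(cv2.resize(p[max(v-50,0):max(v-50,0)+120,u-50:u+50],None,fx=4,fy=4,interpolation=cv2.INTER_CUBIC)); print(c,u,v)
    W=cloud(c,d); hsv=cv2.cvtColor(p,cv2.COLOR_BGR2HSV)
    m=(np.hypot(W[...,0]-.468,W[...,1]+.14)<.05)&(W[...,2]>.1)&(hsv[...,0]>95)&(hsv[...,0]<130)&(hsv[...,1]>130)
    print(m.sum(),np.round(np.nanpercentile(W[m],[2,25,50,75,98],axis=0),4).tolist())
cv2.imwrite("pics/held.png",np.hstack(P))
E
```

```text
t 6.6 pos [ 0.468  -0.1398  0.1999] xyaw 96.68 tilt [-0.      0.0002] F [ 0.6 -0.  -1.1] M [-0.02  0.01  0.02] w 0.349 q [-0.28  0.04  0.5   1.88 -0.02  1.23  1.91]
top 327 236
0 [nan, nan, nan]
side 341 146
32 [[0.4733, -0.1466, 0.2206], [0.4763, -0.1333, 0.2352], [0.4781, -0.1271, 0.2375], [0.4799, -0.1232, 0.2613], [0.5038, -0.1042, 0.3643]]
  return np.nanmean(a, axis, out=out, keepdims=keepdims)
```

View pics/held.png

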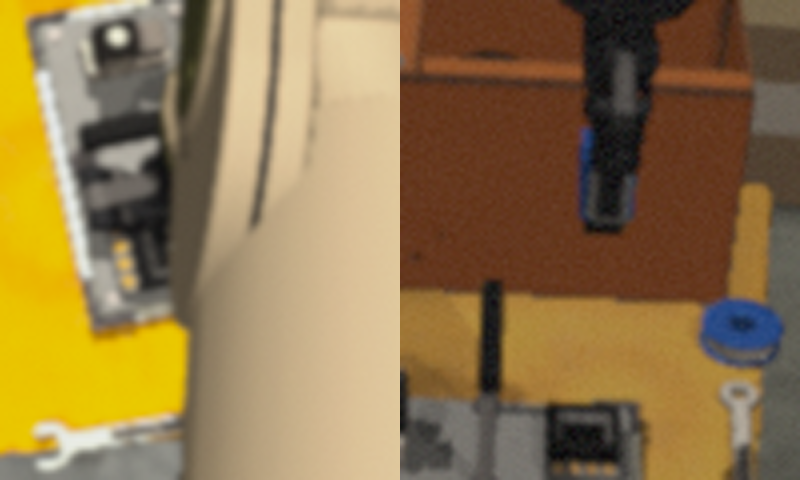

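```bash
python3 - <<'E'
from h import *
o=monitor.get_obs(); c="side"; p=cv2.imread("pics/side1.png"); pos=o["position"]; zb=pos[2]-.0176
a=np.radians(6.68); ux=np.array([np.cos(a),np.sin(a),0]); uy=np.array([-ux[1],ux[0],0]); b=np.array([pos[0],pos[1],zb])
f=14; u0,v0=314,134
u0,v0=(proj(c,b)[0]-[20,28]).astype(int)
im=cv2.resize(p[v0:v0+42,u0:u0+42],None,fx=f,fy=f,interpolation=cv2.INTER_CUBIC)
def draw(hx,hy,z0,z1,col):
    C=np.array([b+sx*hx*ux+sy*hy*uy+[0,0,z] for z in(z0,z1) for sx,sy in((1,1),(1,-1),(-1,-1),(-1,1))])
    q=((proj(c,C)-[u0,v0]+.5)*f).astype(int)
    for i in range(4):
        for j,k in((i,(i+1)%4),(i+4,(i+1)%4+4),(i,i+4)): cv2.line(im,tuple(map(int,q[j])),tuple(map(int,q[k])),col,1)
draw(.015,.015,.014,.054,(255,255,0)); draw(.012,.009,0,.014,(0,255,0)); 
cv2.imwrite("pics/ov.png",im)
# nets / depth in side: socket rel
d=np.load("side1.npy"); W=cloud(c,d); q=W-b; s=q@ux; t=q@uy; z=W[...,2]-zb
m=(abs(s)<.03)&(abs(t)<.03)
for z0 in range(-4,56,5):
    k=m&(z*1e3>z0)&(z*1e3<=z0+5)
    if k.sum(): print(z0,k.sum(),"s",np.percentile(s[k]*1e3,[0,10,50,90,100]).round(1),"t",np.percentile(t[k]*1e3,[10,50,90]).round(1))
so=(np.hypot(W[...,0]-.466,W[...,1]+.142)<.045)&(W[...,2]>.03)&(W[...,2]<.045)
print(rect(W[so]))
E
```

```text
-4 2 s [-2.8 -1.7  2.7  7.1  8.2] t [4.9 5.4 5.9]
1 17 s [-13.3 -10.   -0.2   6.3   8.4] t [6.  7.6 9.3]
6 14 s [-13.1 -10.8  -1.    8.1   9.1] t [ 7.4  9.  10.1]
11 3 s [-14.4 -10.1   6.9  10.7  11.6] t [11.2 13.2 14. ]
16 16 s [-16.3 -15.1  -4.2   9.8  12.1] t [14.8 18.4 21.2]
21 17 s [-15.9 -10.7   5.8  10.8  12.3] t [14.5 20.5 25.3]
26 27 s [-15.5 -12.9  -0.   10.3  12.6] t [14.3 23.3 27. ]
31 29 s [-17.  -14.8  -1.7  11.2  13. ] t [13.1 20.2 26.9]
36 24 s [-14.8 -12.3   2.   10.6  13.3] t [12.2 20.6 28.5]
41 33 s [-16.3 -11.3   5.1  13.2  13.4] t [-1.9 19.1 27.6]
46 22 s [-11.2  -8.7  -0.6   9.7  11.8] t [15.1 24.8 28.6]
51 24 s [-8.6 -4.3  9.7 12.1 12.3] t [-11.3  11.9  28.5]
(array([ 466.3, -142.4]), array([43.1, 51.1]), 8.2)
```

View pics/ov.png

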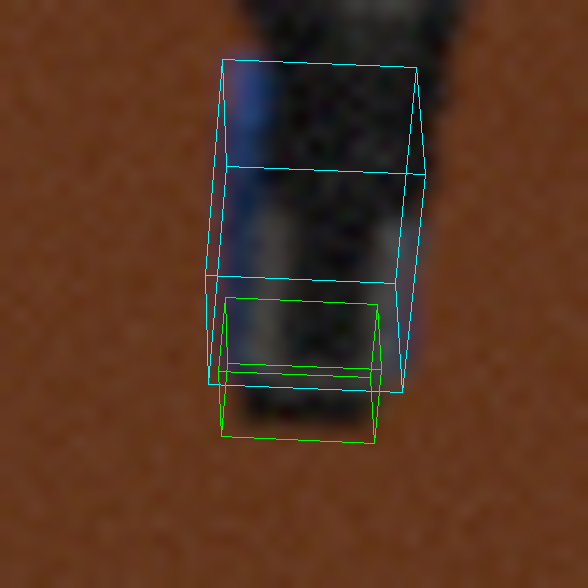

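Side view: the relay hangs upright with its wide plug side along the module's x, as needed. In the same camera the relay and socket x agree within about 0.5 mm. I descend to just above the mouth.

>>> servo_tool([
  [0,0,0,0.05,0,0,0],
  [0,0,0,0.1,0,0,0],
  [0,0,0,0.13,0,0,0],
  [0,0,0,0.142,0,0,0],
  [0,0,0,0.142,0,0,0],
  [0,0,0,0.142,0,0,0],
  [0,0,0,0.142,0,0,0],
])

```text
clock: 7.58
position: [0.4686, -0.1406, 0.059]
ee_rot: [0.665, 0.747, 0.001, 0.001]
ft_force: [0.2, 0.6, 0.0]
grip_width: 0.347
```

```bash
python3 - <<'E'
from h import *
st(); o=monitor.get_obs(); pos=o["position"]
p,d=eyes.camera("side"); cv2.imwrite("pics/side2.png",p); W=cloud("side",d)
u0,v0=(proj("side",pos)[0]-[28,28]).astype(int)
cv2.imwrite("pics/pre.png",cv2.resize(p[v0:v0+50,u0:u0+60],None,fx=10,fy=10,interpolation=cv2.INTER_CUBIC)); print(u0,v0)
a=np.radians(6.6); ux=np.array([np.cos(a),np.sin(a),0]); q=W-pos; s=q@ux; t=q@np.array([-ux[1],ux[0],0])
for n,z0,z1 in(("sock",.031,.035),("case",.056,.075),("plug",.041,.048)):
    k=(abs(s)<.03)&(abs(t)<.03)&(W[...,2]>z0)&(W[...,2]<z1); print(n,k.sum(),"s",np.percentile(s[k]*1e3,[0,5,95,100]).round(1),"t",np.percentile(t[k]*1e3,[0,5,50,95,100]).round(1))
E
```

```text
t 7.58 pos [ 0.4686 -0.1406  0.059 ] xyaw 96.6 tilt [0.002  0.0001] F [0.2 0.6 0. ] M [0.02 0.04 0.01] w 0.347 q [-0.25  0.22  0.49  2.02 -0.13  0.92  2.  ]
308 167
sock 51 s [-24.3 -22.4  18.1  18.3] t [-22.6 -16.6   8.9  21.7  25.4]
case 66 s [-16.4 -14.7  13.4  13.7] t [-9.2  1.6 20.4 27.9 28.4]
plug 19 s [-11.8 -11.6   9.5   9.7] t [ 4.4  4.8  8.1 10.1 10.9]
```

View pics/pre.png

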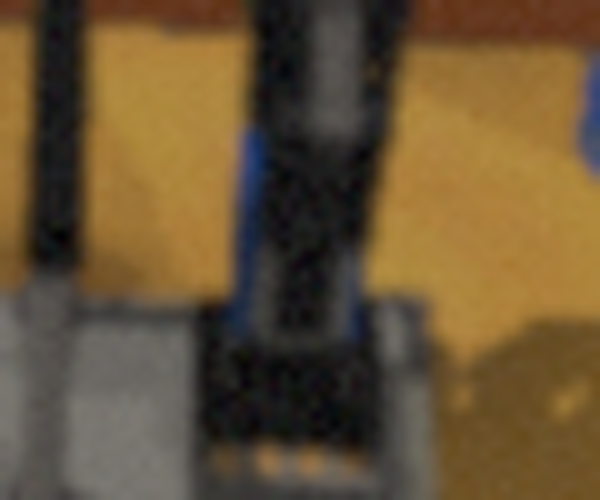

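>>> servo_tool([
  [0,0,-0.0007,0.002,0,0,0],
  [0,0,-0.0007,0.004,0,0,0],
  [0,0,-0.0007,0.006,0,0,0],
  [0,0,-0.0007,0.008,0,0,0],
  [0,0,-0.0007,0.008,0,0,0],
  [0,0,-0.0007,0.008,0,0,0],
])

```text
clock: 8.38
position: [0.4671, -0.1406, 0.0499]
ee_rot: [0.665, 0.747, 0.0, -0.0]
ft_force: [0.5, 0.1, -0.6]
grip_width: 0.353
```

```bash
python3 -c "
from h import *
st()"
```

```text
t 8.38 pos [ 0.4671 -0.1406  0.0499] xyaw 96.6 tilt [-0.      0.0001] F [ 0.5  0.1 -0.6] M [ 0.02  0.02 -0.02] w 0.353 q [-0.24  0.24  0.49  2.03 -0.14  0.9   2.01]
```

>>> servo_tool([
  [0,0,0,0.0015,0,0,0],
  [0,0,0,0.003,0,0,0],
  [0,0,0,0.0045,0,0,0],
  [0,0,0,0.006,0,0,0],
  [0,0,0,0.006,0,0,0],
])

```text
clock: 9.0
position: [0.4673, -0.1409, 0.0439]
ee_rot: [0.665, 0.747, -0.0, 0.0]
ft_force: [0.7, -1.3, -0.9]
grip_width: 0.346
```

```bash
python3 -c "
from h import *
st()"
```

```text
t 9.0 pos [ 0.4673 -0.1409  0.0439] xyaw 96.59 tilt [ 0.0004 -0.0003] F [ 0.7 -1.3 -0.9] M [-0.36 -0.23  0.01] w 0.346 q [-0.24  0.25  0.49  2.04 -0.15  0.89  2.01]
```

>>> servo_tool([
  [0,0,0,0.0015,0,0,0],
  [0,0,0,0.003,0,0,0],
  [0,0,0,0.0045,0,0,0],
  [0,0,0,0.0045,0,0,0],
  [0,0,0,0.0045,0,0,0],
])

```text
clock: 9.62
position: [0.4671, -0.1407, 0.0395]
ee_rot: [0.665, 0.747, 0.0, 0.0]
ft_force: [-0.4, -3.2, 4.5]
grip_width: 0.344
```

```bash
python3 -c "
from h import *
st()"
```

```text
t 9.62 pos [ 0.4671 -0.1407  0.0395] xyaw 96.59 tilt [0.0001 0.    ] F [-0.4 -3.2  4.5] M [-0.56  0.22  0.07] w 0.344 q [-0.24  0.26  0.49  2.04 -0.15  0.88  2.02]
```

>>> servo_tool([
  [0,0,0,0.0007,0,0,0],
  [0,0,0,0.0014,0,0,0],
  [0,0,0,0.0014,0,0,0],
  [0,0,0,0.0014,0,0,0],
])

```text
clock: 10.12
position: [0.4672, -0.1408, 0.0393]
ee_rot: [0.665, 0.747, 0.0, -0.0]
ft_force: [-8.4, -0.5, 23.7]
grip_width: 0.348
```

```bash
python3 -c "
from h import *
st()"
```

```text
t 10.12 pos [ 0.4672 -0.1408  0.0393] xyaw 96.58 tilt [0.0002 0.0009] F [-8.4 -0.5 23.7] M [-0.05  1.91  0.06] w 0.348 q [-0.24  0.26  0.49  2.04 -0.16  0.88  2.02]
```

Firm stop at z = 0.0393, where fully home was predicted at 0.0396. I relax the push, open, and back off upward.

>>> servo_tool([
  [0,0,0,-0.001,0,0,0],
  [1,0,0,-0.001,0,0,0],
  [1,0,0,-0.001,0,0,0],
  [1,0,0,-0.001,0,0,0],
  [1,0,0,-0.001,0,0,0],
  [1,0,0,-0.001,0,0,0],
  [1,0,0,-0.02,0,0,0],
  [1,0,0,-0.06,0,0,0],
  [1,0,0,-0.12,0,0,0],
  [1,0,0,-0.18,0,0,0],
  [1,0,0,-0.18,0,0,0],
  [1,0,0,-0.18,0,0,0],
])

```text
clock: 11.62
position: [0.4669, -0.1405, 0.2176]
ee_rot: [0.665, 0.747, 0.0, -0.0]
ft_force: [0.1, 0.8, -0.1]
grip_width: 0.998
```

```bash
python3 - <<'E'
from h import *
st()
for c in("side","top"):
    p,d=eyes.camera(c); cv2.imwrite(f"pics/{c}3.png",p); W=cloud(c,d)
    k=(np.hypot(W[...,0]-.467,W[...,1]+.141)<.03)&(W[...,2]>.066)&(W[...,2]<.09)
    print(c,"relay top",k.sum(),np.round(np.median(W[k],0),4) if k.any() else "", rect(W[k]) if k.sum()>5 else "")
    bar=np.isfinite(W[...,2])&(W[...,2]>.098)&(W[...,2]<.125)&(np.hypot(W[...,0]-.525,W[...,1]+.134)<.055)
    if bar.sum()>5: print("bar",bar.sum(),rect(W[bar]),np.median(W[bar],0).round(4))
    if c=="side": cv2.imwrite("pics/seat.png",cv2.resize(p[150:250,255:375],None,fx=6,fy=6,interpolation=cv2.INTER_CUBIC))
go([.526,-.134,.22],6.6)
E
```

```text
t 11.62 pos [ 0.4669 -0.1405  0.2176] xyaw 96.61 tilt [-0.0001  0.0004] F [ 0.1  0.8 -0.1] M [ 0.03  0.01 -0.01] w 0.998 q [-0.3   0.02  0.51  1.86 -0.01  1.27  1.9 ]
side relay top 144 [ 0.4655 -0.1343  0.0755] (array([ 465.9, -140.1]), array([28.5, 34.7]), 5.6)
bar 167 (array([ 524.9, -132. ]), array([13.5, 90.5]), 7.6) [ 0.5236 -0.1236  0.111 ]
top relay top 76 [ 0.463  -0.1336  0.0764] (array([ 468.4, -133.9]), array([17.5, 32.2]), 84.8)
bar 167 (array([ 525.1, -115.4]), array([14.6, 49.7]), 6.0) [ 0.5236 -0.1138  0.1116]
shift [-0.0004  0.06   -0.0035] turn [-1.2e-01  8.0e-02  9.0e+01]
```

View pics/seat.png

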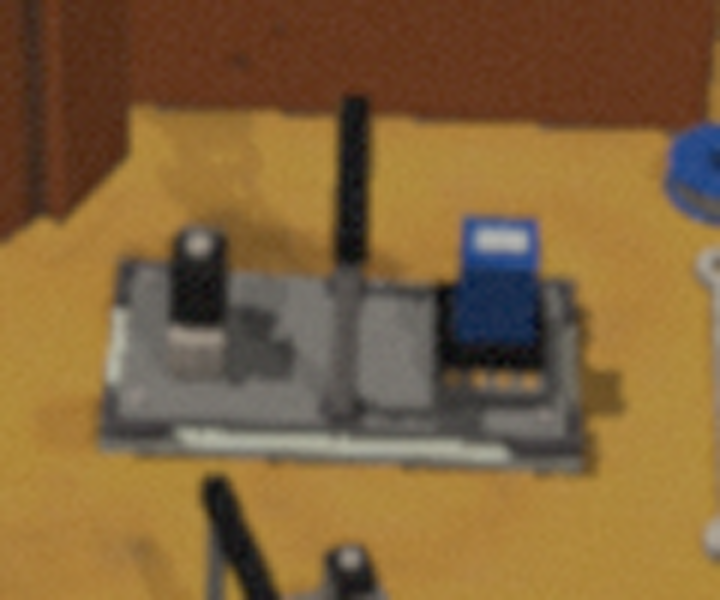

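The relay is seated: its top is at 0.0755 to 0.0764 m (0.076 expected), the case is square on the socket, and the module is still in the nest. Next is the handle.

>>> servo_tool([
  [0.6,0,0.0595,0,0,0,90],
  [0.6,0,0.0595,0,0,0,90],
  [0.6,0,0.0595,0,0,0,90],
  [0.6,0,0.0595,0,0,0,90],
  [0.6,0,0.0595,0,0,0,90],
  [0.6,0,0.0595,0,0,0,90],
  [0.6,0,0.0595,0,0,0,90],
  [0.6,0,0.0595,0,0,0,90],
  [0.6,0,0.0595,0,0,0,90],
  [0.6,0,0.0595,0,0,0,90],
  [0.6,0,0.0595,0,0,0,90],
  [0.6,0,0.0595,0,0,0,90],
  [0.6,0,0.0595,0,0,0,90],
])

```text
clock: 13.35
position: [0.5262, -0.1338, 0.2179]
ee_rot: [0.998, 0.058, -0.0, -0.0]
ft_force: [0.1, -0.0, -0.0]
grip_width: 0.596
```

```bash
python3 -c "
from h import *
st(); go([.5255,-.134,.082],6.6)"
```

```text
t 13.35 pos [ 0.5262 -0.1338  0.2179] xyaw 6.62 tilt [-0.      0.0001] F [ 0.1 -0.  -0. ] M [-0.06 -0.01  0.01] w 0.596 q [-0.41  0.17  0.65  1.73 -0.11  1.28  0.38]
shift [-7.000e-04  1.000e-04  1.359e-01] turn [-0.01  0.    0.02]
```

>>> servo_tool([
  [0.6,-0.0005,0,0.05,0,0,0],
  [0.6,-0.0005,0,0.1,0,0,0],
  [0.6,-0.0005,0,0.125,0,0,0],
  [0.6,-0.0005,0,0.136,0,0,0],
  [0.6,-0.0005,0,0.136,0,0,0],
  [0.6,-0.0005,0,0.136,0,0,0],
  [0,-0.0005,0,0.136,0,0,0],
  [0,-0.0005,0,0.136,0,0,0],
  [0,-0.0005,0,0.136,0,0,0],
  [0,-0.0005,0,0.136,0,0,0],
  [0,-0.0005,0,0.136,0,0,0],
], grip_force=20)

```text
clock: 14.72
position: [0.5261, -0.1338, 0.0825]
ee_rot: [0.998, 0.058, 0.0, -0.0]
ft_force: [-1.2, 1.1, 6.4]
grip_width: 0.159
```

```bash
python3 -c "
from h import *
st()"
```

```text
t 14.72 pos [ 0.5261 -0.1338  0.0825] xyaw 6.6 tilt [0.0009 0.0003] F [-1.2  1.1  6.4] M [ 0.2   0.24 -0.08] w 0.159 q [-0.36  0.33  0.62  1.88 -0.22  1.01  0.47]
```

>>> servo_tool([
  [0,0,0,0,0,0,0],
  [0,0,0,0,0,0,0],
  [0,0,0,-0.001,0,0,0],
  [0,0,0,-0.003,0,0,0],
  [0,0,0,-0.006,0,0,0],
  [0,0,0,-0.01,0,0,0],
  [0,0,0,-0.015,0,0,0],
  [0,0,0,-0.02,0,0,0],
  [0,0,0,-0.025,0,0,0],
  [0,0,0,-0.025,0,0,0],
  [0,0,0,-0.025,0,0,0],
], grip_force=80)

```text
clock: 16.1
position: [0.5256, -0.1338, 0.1069]
ee_rot: [0.998, 0.058, -0.0, -0.0]
ft_force: [0.4, 0.2, -6.5]
grip_width: 0.151
```

```bash
cat > lev.py <<'E'
from h import *
st()
p,d=eyes.camera("side"); cv2.imwrite("pics/side4.png",p); W=cloud("side",d); o=monitor.get_obs(); pos=o["position"]
a=np.radians(6.6); ux=np.array([np.cos(a),np.sin(a),0]); q=W-pos; s=q@ux; t=q@np.array([-ux[1],ux[0],0]); zp=pos[2]-.0825+.016
k=(abs(s)<.086)&(abs(t)<.044)&(abs(W[...,2]-zp)<.007)&((abs(s)<.03)|(t>.02))&(abs(s)>.008)
A=np.c_[s[k],t[k],np.ones(k.sum())]; z=W[...,2][k]
for _ in range(3):
    c,*_r=np.linalg.lstsq(A,z,rcond=None); r=z-A@c; g=abs(r)<.004; A,z=A[g],z[g]
print("plate n",k.sum(),"slopes deg (x,y)",np.degrees(c[:2]).round(2),"plate top z",c[2].round(4),"expected",zp.round(4))
zr=zp+.06; k=(abs(s+.058)<.02)&(abs(t)<.03)&(abs(W[...,2]-zr)<.006); print("relay top",k.sum(),np.median(W[k],0).round(4),"exp",zr.round(4),rect(W[k]) if k.sum()>4 else "")
E
python3 lev.py
```

```text
t 16.1 pos [ 0.5256 -0.1338  0.1069] xyaw 6.6 tilt [-0.0002  0.0002] F [ 0.4  0.2 -6.5] M [-0.   -0.03  0.01] w 0.151 q [-0.38  0.29  0.63  1.86 -0.2   1.05  0.45]
plate n 831 slopes deg (x,y) [-0.3  -0.22] plate top z 0.04 expected 0.0403
relay top 129 [ 0.4661 -0.136   0.0998] exp 0.1003 (array([ 465.4, -141.4]), array([28.3, 37.5]), 6.1)
```

Lifted 25 mm and level: tilt is under 0.3°, the weight is 6.5 N and the moments are near zero. The rest of the lift follows, ending 120 mm up.

>>> servo_tool([
  [0,0,0,-0.004,0,0,0],
  [0,0,0,-0.012,0,0,0],
  [0,0,0,-0.022,0,0,0],
  [0,0,0,-0.034,0,0,0],
  [0,0,0,-0.046,0,0,0],
  [0,0,0,-0.058,0,0,0],
  [0,0,0,-0.07,0,0,0],
  [0,0,0,-0.08,0,0,0],
  [0,0,0,-0.088,0,0,0],
  [0,0,0,-0.093,0,0,0],
  [0,0,0,-0.095,0,0,0],
  [0,0,0,-0.095,0,0,0],
  [0,0,0,-0.095,0,0,0],
  [0,0,0,-0.095,0,0,0],
  [0,0,0,-0.095,0,0,0],
  [0,0,0,-0.095,0,0,0],
])

```text
clock: 18.15
position: [0.5257, -0.1339, 0.2019]
ee_rot: [0.998, 0.058, -0.0, -0.0]
ft_force: [1.0, 0.1, -5.4]
grip_width: 0.146
```

```bash
python3 lev.py; python3 - <<'E'
import cv2
cv2.imwrite("pics/fin.png",cv2.resize(cv2.imread("pics/side4.png")[90:350,180:440],None,fx=2.3,fy=2.3,interpolation=cv2.INTER_CUBIC))
E
```

```text
t 18.15 pos [ 0.5257 -0.1339  0.2019] xyaw 6.6 tilt [-0.      0.0001] F [ 1.   0.1 -5.4] M [ 0.04 -0.09 -0.02] w 0.146 q [-0.41  0.18  0.65  1.75 -0.12  1.25  0.39]
plate n 869 slopes deg (x,y) [ 0.04 -0.37] plate top z 0.1351 expected 0.1354
relay top 139 [ 0.4644 -0.1374  0.1953] exp 0.1954 (array([ 464.8, -140.9]), array([28.9, 33.9]), 6.2)
```

View pics/fin.png

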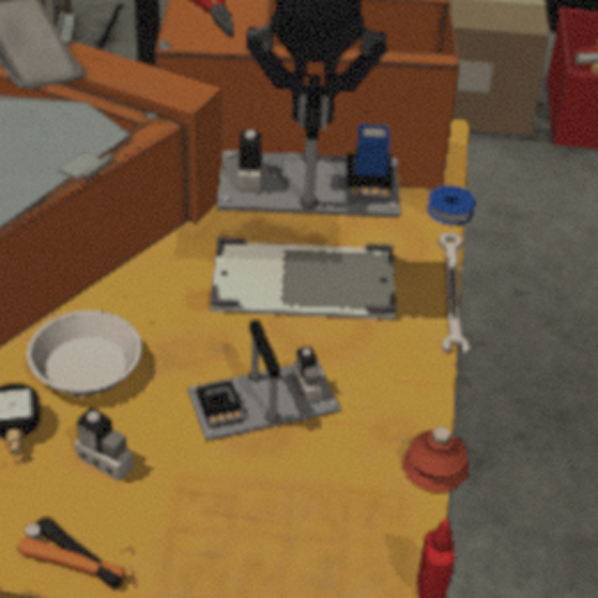

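The module hangs level above the empty nest with the relay seated and the bystanders where they were. Its underside is at about 0.127 m, 119 mm above the nest. I hand in.

```bash
python3 -c "
from h import *
st(); print(ticket.hand_in())"
```

```text
t 18.2 pos [ 0.5257 -0.1338  0.2019] xyaw 6.61 tilt [-0.      0.0001] F [-0.3 -0.5 -6.1] M [-0.01 -0.06 -0.03] w 0.148 q [-0.41  0.18  0.65  1.75 -0.12  1.25  0.39]
the job is handed in; nothing more can be done
None
```

I plugged the relay fully into the socket of the large module in the nest, let go, then lifted the module straight up by its handle. It was handed in at 18.2 s, still held with an 80 N grip.

Last checks:
- **Relay:** it came to a firm stop at about 24 N, at the fully-home height. Its top still sits 60 mm above the plate's top face, as it should when fully home.
- **Module:** the underside is about 119 mm above the nest, tilt is within 0.4° (at the limit of the depth noise), and moments at the wrist are near zero.
- **Surroundings:** in the side picture the small look-alike module and the other things look undisturbed; I checked that by eye only.

One disagreement: the two cameras differed by 2–3 mm in x and y. I used their mean, plus the relay seen against the socket in the side view. No check failed.

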